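# Lock a laptop battery in the spring-button clamp

## Task

Lay the laptop battery flat, label up and lengthwise centred, on the two black rails of the grey clamp (open the sliding jaw first if it stands too close), then close the jaw on it: press the red spring button down, slide it along the slotted tube towards the fence and let it pop up through the hole that locks the jaw right up against the battery, both edges of the battery under the lips. Leave the things lying round the clamp where they are.

Things in the scene. Friction and masses are not known exactly. Their poses are not given: they have to be found in the camera images.
- clamp: Grey battery clamp fixed to the desk at any position and yaw. Origin: centre of the underside of its base plate (174 mm along x, 156 along y, 8 high). Its x axis points from the button end to the fence (roughly to the left as the robot sees it), z up. Coordinates below are in this frame, mm.
- fence (a point): Middle of the fence face, x = +73, 40 above the desk. The fence is two fixed aluminium posts (y = +-54 to +-72, 56 high); each has a lip that overhangs 5 mm, to x = +68, its underside 51.5 above the desk.
- seat (a point): Where the middle of the battery's underside lies when clamped: x = +49.3, y = 0, z = 30, the top of the two black rails along x (y = +-33 to +-45, x = -27 to +73). Between them (|y| < 33, x > -18) the space above z = 18 is empty, so fingers can hold the battery by its middle.
- lock_hole (a point): Centre, at the tube's top face, of the hole that locks the jaw on the battery: x = -42.5, second from the fence. The dark steel outer tube (x = -18 to -84, 30 wide, top at z = 26) has a slot along its top with four 10 mm square holes at x = -26.5, -42.5, -58.5, -74.5.
- jaw_face (a point): Middle of the sliding jaw's face, z = 40, x = +41.5 - opening. The jaw is two posts (y = +-54 to +-72) with blue lips overhanging 5 mm towards the fence, underside at z = 51.5, on a low crossbar (z 10 to 18) that runs under the rails. Closing, it pushes the battery along the rails to the fence.
- jaw (a joint): Opening of the jaw in m, 0 to 0.048, growing to the clamp's -x. Gap from fence face to jaw face = 0.0315 + this; between the lips 10 mm less. Holes at 0, 0.016, 0.032, 0.048; 0.016 (gap 47.5 mm) fits the battery. Starts anywhere; slides with 1 to 2 N when the button is held down, locked when the button is up in a hole.
- spring_button (a joint): How far the button is pressed, in m: 0 = popped up in a hole, 0.0075 = fully down. It must be down by 6 mm to pass below the tube's wall; between two holes the wall holds it down at about 0.0055. Spring force 3 N up, 7 N down. It moves straight down.
- button_top (a point): Centre of the top of the red button cap (upright cylinder, 18 diameter, 16 high; underside 9 above the tube when up). Carried by the jaw: it lies at y = 0, x = -26.5 - opening, top at z = 51 when up. Pinch it from above to press and slide it; fully down its underside is 1.5 above the tube.
- battery: Black laptop battery, pale label up, flat on the desk: 46 mm along its x, 205 along its y, 19 high, 0.2 to 0.45 kg. Origin: centre of its underside. In the clamp it lies along the clamp's y (either way round). Keep clear above: a tube light hangs along the desk from 0.61 m ahead of the robot, 0.51 m up.
- glue: Bystander: small dark glue bottle, upright, 30 diameter, 73 high; origin at the underside.
- solder_reel: Bystander: solder reel standing upright, 39 diameter, 42 high; origin at the underside.
- tape_roll: Bystander: amber tape roll lying flat, 72 diameter, 19 high; origin at the underside.
- tip_jar: Bystander: low white jar with tan lid, 46 diameter, 27 high; origin at the underside.
- suction_cup: Bystander: black suction cup with a white ring on top, 42 diameter, 46 high; origin at the underside. To the right of the desk stands a tall bookcase panel (world x > 0.56 m, y < -0.33 m): draw the arm in before swinging round from the start.
- cutters: Bystander: red-handled cutters lying flat, 129 long along y, 41 wide, 12 high; origin at the underside.
- screwdriver: Bystander: orange screwdriver lying flat along its y, 139 long, 17 thick; origin at the underside.

How it is judged:
By the outcome, as a careful person would: the job done as asked, in the order asked, and still so for the second after the job is handed in, with the robot touching nothing.
It also fails if it takes over 61 s, if anything falls off the work surface, if the arm or the gripper's body presses on something with over 40 N, if the wrist force passes 120 N, or if a joint passes its speed limit or range.

## Robot

A 6-joint arm with a two-finger parallel gripper is mounted at the origin on a cart in front of the work surface, level with it; the furniture and walls round the work are solid. World frame = base frame: x ahead of the robot, y to its left, z up, the work surface at z = 0. Lengths are in m, angles in rad, forces in N, time in s.
With the tool pointing down it reaches from about 0.4 to 0.925 m from the base axis. Payload 3.4 kg.
Tool frame: the origin (TCP) lies at the centre of the arm's flange, where the gripper is bolted on; the fingertips stand ahead of it and the grasp point (between the pads) lies 155 mm ahead of it (ctrl.tcp_to_tips is the z of the fingertips in the tool frame, in m); z points along the fingers, y is the line along which they close (so a half turn about z gives the same grasp; the last joint's range is limited). The gripper opens to 85 mm and grips with 20 to 120 N. Pads are 22 mm wide; open, the fingers measure 114 mm over their backs; the gripper's body (76 mm by 85 mm) begins 54 mm behind the grasp point. The pads swing forward as they close: fully open they stand 13 mm farther back than shut.
Start: joints at [1.212, 0.307, 1.506, -0, 1.328, -0.073], TCP at [0.162, 0.552, 0.405] pointing down, gripper open.
Joint ranges: [-3.12, 3.12], [-1.05, 2.28], [0.14, 2.33], [-1.42, 4.57], [0.1, 2.73], [-2.68, 2.68]. Speed limits (rad/s): [2.57, 2.57, 3.14, 3.14, 3.14, 3.14].

## Interface

Orientations are given as a rotation vector (axis times angle).
In Python, from plant import ctrl gives the robot as it stands.
- The arm moves only by the tool move_arm, never from a script. Its argument "targets" is a list that holds one entry, the list of rows, each a list of 7 numbers: the shift along the world's x, y, z in units of 25 mm (1.0 is 25 mm), then the turn, a rotation vector about the world's x, y, z in units of 0.08 rad (1.0 is 0.08 rad), then the opening, from -1 (shut) to 1 (fully open). In form: [[[tx, ty, tz, ax, ay, az, claw], ...]]. A call has 1 to 10 rows; each row shifts and turns the commanded pose from where the row before left it; what a row does not reach is not made up. A row lasts 1/8 s, in which the tool goes at most 62.5 mm and 10.7 degrees, less where a joint would pass 70% of its speed; a pose out of reach is approached as far as the arm can. A call with a number of a shift or a turn outside -1 to 1 is refused whole. A call with a gripper value outside its range is refused whole. The fingers move at their own pace and stop on an object; "newtons" is the grip in N (left out, the last holds). Time passes only in rows, so rows that do not move let the fingers close. It gives the time, the measured TCP pose, the force, the opening and the grip force at its end, in the units of the state.
- ctrl.sense(): the state, without advancing time (a new reading comes with each control period).
- ctrl.capture(name): name is "side" or "top"; returns a dict with "frame" (384x512x3 uint8, red, green, blue), "fovy" (degrees; the focal length in pixels is half the picture's height over the tangent of half this angle, whatever the lens; pixels are square), "cx", "cy" (the principal point, pixels), "world_from_camera" (4x4, takes a point from camera to world coordinates). Camera axes: x right, y down, z forward; pixel columns grow to the right and rows downward; lengths in m; the calibration is good to about 2 mm. A picture is of the moment at which its call begins. There is no depth.
- ctrl.hand_in(): hands the job in; it is judged then, once.
Trained networks look in the newest picture that a camera, given by its name, has taken for a name from the list of things; names that differ only in an ending like _2 or _b are one class to them, and where a whole thing is asked for, a point or a joint stands for the part that bears it (a point fixed in the world has none). Each returns a list of dicts, best first, with "confidence" (0 to 1); they miss things now and then, are a little off and sometimes report something else, mostly with a low value. They report only what shows in the picture. A call takes as long as a camera call.
- ctrl.outline_of(camera, target): "pixels" (384x512 bool, what is visible of it) and "box" ([left, top, right, bottom] in pixels, round what is visible of it).
The state is a dict: "clock": time; "qpos": joint angles; "qvel": joint speeds; "effort": joint torques, N m; "ee_pos": TCP position; "orientation": TCP orientation; "contact_force": force on the tool from outside, world axes, zero at the start; "moment": the same for the moment, N m; "width": finger opening in m; "grip_force": force on a finger pad.
Only numpy, scipy, OpenCV 4.12 (cv2) and the standard library are available. Lean on these libraries where they do the work, as an engineer would, in place of code of your own. Each camera call takes 0.05 s, during which the arm holds its last target. There are 200 camera calls.

## Working session

There is one attempt and no reset: what is moved stays moved. The work goes in short steps, Python scripts to look and compute and a tool call to move; the robot and the scene stay as the last step left them, time stands still between calls to the robot, and variables do not carry over. Pictures are saved under pics/ and viewed, at most 10 in all, crops included, and the job is handed in when it is done.

Besides the shell and the picture viewer there is one more tool, called after ">>>" by a JSON object that holds its "name" and its "arguments", one argument or row to a line. move_arm: Moves the arm, as the interface text tells. Shifts and turns lie within -1 to 1; 1 stands for 25 mm of shift or 0.08 rad of turn. Its arguments: {"type":"object","properties":{"targets":{"type":"array"},"newtons":{"type":"number"}},"required":["targets"]}

```bash
ls; mkdir -p pics; cat > h.py <<'E'
import numpy as np, cv2
from plant import ctrl
def save(cap,n): cv2.imwrite(n,cap['frame'][:,:,::-1])
def ray(cap,u,v):
    f=cap['frame'].shape[0]/2/np.tan(np.radians(cap['fovy'])/2)
    T=np.array(cap['world_from_camera']); d=T[:3,:3]@np.array([(u-cap['cx'])/f,(v-cap['cy'])/f,1.])
    return T[:3,3],d
def atz(cap,u,v,z):
    o,d=ray(cap,u,v); return o+d*(z-o[2])/d[2]
def proj(cap,P):
    f=cap['frame'].shape[0]/2/np.tan(np.radians(cap['fovy'])/2)
    T=np.array(cap['world_from_camera']); p=T[:3,:3].T@(np.array(P)-T[:3,3])
    return np.array([cap['cx']+f*p[0]/p[2],cap['cy']+f*p[1]/p[2]])
def tri(c1,p1,c2,p2):
    o1,d1=ray(c1,*p1);o2,d2=ray(c2,*p2)
    s=np.linalg.lstsq(np.c_[d1,-d2],o2-o1,rcond=None)[0]
    a,b=o1+d1*s[0],o2+d2*s[1]; return (a+b)/2,np.linalg.norm(a-b)
E
cat > a.py <<'E'
from h import *
np.set_printoptions(precision=4,suppress=True)
caps={n:ctrl.capture(n) for n in('top','side')}
cv2.imwrite('pics/a.png',np.vstack([caps[n]['frame'][:,:,::-1] for n in('top',)])); save(caps['side'],'pics/b.png')
for n,c in caps.items():
    print(n,c['fovy'],c['cx'],c['cy'],np.array(c['world_from_camera']))
    for t in('clamp','battery','spring_button','jaw','glue','solder_reel','tape_roll','tip_jar','suction_cup','cutters','screwdriver'):
        for r in ctrl.outline_of(n,t)[:1]:
            ys,xs=np.nonzero(r['pixels']); print(t,round(r['confidence'],2),r['box'],xs.mean().round(1),ys.mean().round(1),atz(c,xs.mean(),ys.mean(),.02)[:2],cv2.minAreaRect(np.c_[xs,ys].astype(np.float32)))
print(ctrl.sense(),ctrl.tcp_to_tips)
E
python3 a.py
```

```text
pics
top 43.096226304221176 258.9828509826194 195.10296104662126 [[ 0.0279 -0.9949  0.0974  0.3905]
 [-0.9996 -0.0288 -0.0081  0.1528]
 [ 0.0109 -0.0972 -0.9952  1.5329]
 [ 0.      0.      0.      1.    ]]
clamp 0.59 [228.4, 172.0, 294.2, 235.6] 261.3 203.9 [0.5114 0.1326] ((261.2254638671875, 203.96531677246094), (55.01364517211914, 49.845489501953125), 17.818889617919922)
battery 0.79 [145.0, 182.7, 180.2, 246.3] 163.1 215.1 [0.4676 0.4366] ((163.2810821533203, 214.82546997070312), (16.846155166625977, 66.69232177734375), 22.61986541748047)
jaw 0.47 [252.2, 177.1, 280.3, 221.3] 262.5 201.2 [0.5199 0.1289] ((258.15203857421875, 199.85081481933594), (35.99876403808594, 34.4083366394043), 66.57130432128906)
glue 0.49 [300.0, 225.6, 311.1, 240.4] 305.4 231.5 [ 0.4294 -0.0067] ((305.0, 231.5), (9.0, 10.0), 90.0)
tape_roll 0.66 [320.9, 223.3, 341.0, 241.2] 332.6 233.0 [ 0.427  -0.0917] ((332.0, 231.5), (21.0, 22.0), 90.0)
tip_jar 0.66 [198.2, 157.0, 209.2, 171.2] 201.8 159.9 [0.6448 0.3234] ((201.5, 161.0), (14.0, 13.0), 90.0)
cutters 0.66 [103.1, 181.6, 128.7, 189.5] 115.7 185.0 [0.5574
[... 1797 characters left out ...]
684, 52.5379638671875), 84.2894058227539)
screwdriver 0.57 [202.9, 164.6, 219.0, 171.8] 208.6 167.5 [0.5545 0.5766] ((208.90000915527344, 167.6999969482422), (12.969193458557129, 4.0249223709106445), 26.56505012512207)
{'clock': 1.2, 'qpos': array([ 1.2125,  0.3068,  1.5064, -0.    ,  1.3284, -0.0735]), 'qvel': array([ 0.0022,  0.0008, -0.0005, -0.0014, -0.0011,  0.0007]), 'effort': array([  0.001 , -45.749 , -25.2335,  -0.0004,   0.0012,  -0.    ]), 'ee_pos': array([0.1616, 0.5518, 0.4047]), 'orientation': array([0.4459, 3.1098, 0.    ]), 'contact_force': array([ 0.3306, -0.0657,  0.5147]), 'moment': array([-0.0205, -0.0182,  0.0141]), 'grip_force': 0.0, 'width': 0.08569354031779368} 0.1734
```

```bash
python3 - <<'E'
import cv2
a=cv2.imread('pics/a.png');cv2.imwrite('pics/a2.png',cv2.resize(a[140:260,130:330],None,fx=4,fy=4,interpolation=cv2.INTER_CUBIC))
a=cv2.imread('pics/b.png');cv2.imwrite('pics/b2.png',cv2.resize(a[150:290,175:335],None,fx=4,fy=4,interpolation=cv2.INTER_CUBIC))
E
```

```text
(no output)
```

View pics/a2.png

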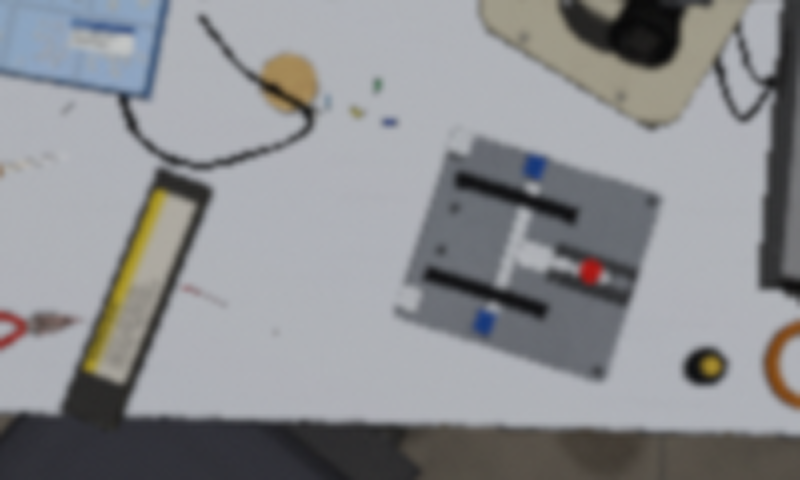

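View pics/b2.png

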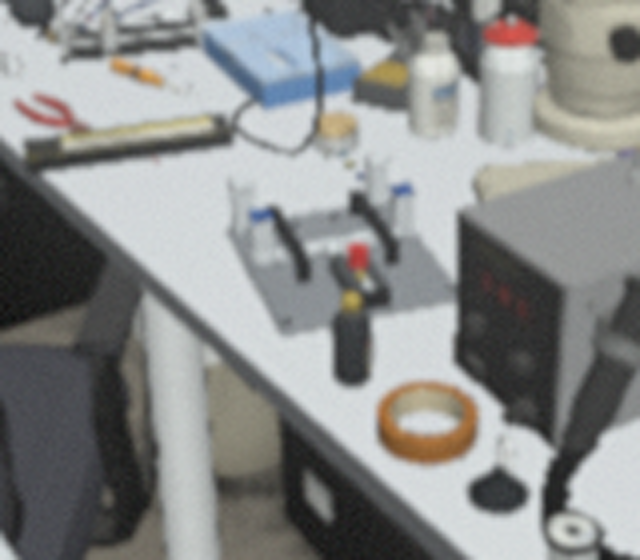

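The top crop shows the clamp, with rails around crop (517,197) and (487,292), blue lips at (535,167) and (484,322), and the button at (591,271). The battery lies around (138,298) and the cutters sit just to its left. The side view agrees with this and shows the battery's label up.

```bash
cat > m.py <<'E'
from h import *
from scipy.optimize import minimize,least_squares
np.set_printoptions(precision=4,suppress=True)
def avg(n,k=4):
    cs=[ctrl.capture(n) for _ in range(k)]; c=cs[0]; c['frame']=np.mean([q['frame'] for q in cs],0).astype(np.uint8); return c
def blob(w,near=None):
    return None
def cents(c,w,box,k):
    l,t,r,b=box; w=w.copy(); m=np.zeros_like(w); m[t:b,l:r]=1; w=w*m
    n,lab,st,_=cv2.connectedComponentsWithStats((w>0).astype(np.uint8))
    idx=sorted(range(1,n),key=lambda i:-(w*(lab==i)).sum())[:k]
    out=[]
    for i in idx:
        ys,xs=np.nonzero(lab==i); ww=w[ys,xs]; out.append((np.average(xs,weights=ww),np.average(ys,weights=ww),len(xs)))
    return np.array(sorted(out))
def hull(c,pose,dims):
    x,y,a=pose; R=np.array([[np.cos(a),-np.sin(a)],[np.sin(a),np.cos(a)]])
    return cv2.convexHull(np.array([proj(c,[*(R@[sx*dims[0]/2,sy*dims[1]/2]+[x,y]),z]) for sx in(-1,1) for sy in(-1,1) for z in(0,dims[2])],np.float32))[:,0]
if __name__=='__main__':
    C={n:avg(n) for n in('top','side')}
    boxes={'top':(225,168,298,240),'side':(225,186,292,235)}
    F={}
    for n,c in C.items():
        f=c['frame'].astype(float); R,G,B=f[...,0],f[...,1],f[...,2]
        red=np.clip(R-np.maximum(G,B)-30,0,None); blue=np.clip(B-R-45,0,None); dark=np.clip(75-f.max(2),0,None)
        F[n]=dict(red=cents(c,red,boxes[n],1),blue=cents(c,blue,boxes[n],2),dark=cents(c,dark,boxes[n],4))
        print(n,F[n])
    print('button',tri(C['top'],F['top']['red'][0,:2],C['side'],F['side']['red'][0,:2]))
    tb,sb=F['top']['blue'],F['side']['blue']
    L=[tri(C['top'],tb[i,:2],C['side'],sb[i,:2]) for i in(0,1)]; print('lips',L)
    # battery
    ms={n:ctrl.outline_of(n,'battery')[0]['pixels'] for n in C}
    def cost(p):
        s=0
        for n in C:
            S=8; im=np.zeros((384*4,512*4),np.uint8); h=hull(C[n],p,(.046,.205,.019))
            cv2.fillPoly(im,[np.round(((h+.5)*4-.5)*16).astype(np.int32)],255,shift=4)
            a=cv2.resize(im,(512,384),interpolation=cv2.INTER_AREA)/255.; s+=np.abs(a-ms[n]).sum()
        return s
    best=min((minimize(cost,[.465,.43,a],method='Nelder-Mead',options=dict(initial_simplex=[[.46,.43,a],[.475,.43,a],[.46,.445,a],[.46,.43,a+.1]])) for a in(1.1,1.2,1.3)),key=lambda r:r.fun)
    print('battery',best.x,np.degrees(best.x[2]),best.fun,[m.sum() for m in ms.values()])
E
python3 m.py
```

```text
top {'red': array([[277.216 , 207.3353,  36.    ]]), 'blue': array([[250.6003, 220.0684,  24.    ],
       [263.2827, 181.1671,  27.    ]]), 'dark': array([[251.2372, 212.6069, 122.    ],
       [258.5498, 188.7283, 123.    ],
       [277.6838, 211.8   ,  49.    ],
       [284.5341, 206.8977,  18.    ]])}
side {'red': array([[264.1157, 213.5804,  34.    ]]), 'blue': array([[239.7135, 203.3622,  10.    ],
       [275.2857, 197.019 ,   9.    ]]), 'dark': array([[248.47  , 212.685 ,  34.    ],
       [262.1263, 232.2368,  42.    ],
       [268.4906, 206.2869,  40.    ],
       [290.605 , 220.4134,  61.    ]])}
button (array([0.501 , 0.0832, 0.0409]), np.float64(0.0012478204453384616))
lips [(array([0.4589, 0.1637, 0.0569]), np.float64(0.0014802886132665955)), (array([0.5793, 0.1281, 0.0571]), np.float64(0.002627260671280183))]
battery [0.471  0.4381 1.2223] 70.03261079682478 157.8156862745098 [np.int64(1059), np.int64(457)]
```

```bash
python3 - <<'E'
from m import *
c=ctrl.capture('top'); 
r=[atz(c,251.2372,212.6069,.029),atz(c,258.5498,188.7283,.029)]
print(r)
d=(r[0]-r[1])[:2]; print('rail sep',np.linalg.norm(d),np.degrees(np.arctan2(d[1],d[0]))-90)
b=np.array([.501,.0832]); L=np.array([[.4589,.1637],[.5793,.1281]])
for yaw in (72,73,73.5,74):
    a=np.radians(yaw); ex=np.array([np.cos(a),np.sin(a)]); ey=np.array([-ex[1],ex[0]])
    mid=(r[0]+r[1])[:2]/2; o=mid-ex*.023
    print(yaw,'origin',o,'button',(b-o)@ex,(b-o)@ey,'lips',[((l-o)@ex,(l-o)@ey) for l in L])
# base plate edge check: draw the model
im=cv2.resize(c['frame'][165:245,222:302,::-1],None,fx=7,fy=7,interpolation=cv2.INTER_CUBIC)
a=np.radians(73.4);ex=np.array([np.cos(a),np.sin(a),0]);ey=np.array([-ex[1],ex[0],0]);o=np.array([*((r[0]+r[1])[:2]/2),0])-ex*.023
def poly(pts,z,col):
    q=[((proj(c,o+ex*x/1e3+ey*y/1e3+[0,0,z/1e3])-[222,165]+.5)*7).astype(int) for x,y in pts]; cv2.polylines(im,[np.array(q)],True,col,1)
R=lambda x0,x1,y0,y1:[(x0,y0),(x1,y0),(x1,y1),(x0,y1)]
poly(R(-87,87,-78,78),8,(0,255,0))
for s in(1,-1): poly(R(-27,73,s*33,s*45),30,(0,255,255)); poly(R(68,80,s*54,s*72),56,(255,0,255))
poly(R(-84,-18,-15,15),26,(255,255,0))
cv2.imwrite('pics/c.png',im)
E
```

```text
[array([0.4826, 0.163 , 0.029 ]), array([0.5577, 0.1424, 0.029 ])]
rail sep 0.07778279426491008 74.67770773681295
72 origin [0.513  0.1308] button -0.049029575565649935 -0.0032681311007793784 lips [(np.float64(0.01452085853292464), np.float64(0.06164721628242989)), (np.float64(0.017868892675560844), np.float64(-0.06386099327925479))]
73 origin [0.5134 0.1307] button -0.04907564186466934 -0.0020105439203064127 lips [(np.float64(0.015598042221527806), np.float64(0.06178580853591772)), (np.float64(0.016755146157861247), np.float64(-0.06376171677016125))]
73.5 origin [0.5136 0.1307] button -0.049090442527970866 -0.0013814967176544249 lips [(np.float64(0.01613750011688353), np.float64(0.06184804936896231)), (np.float64(0.016198965057928155), np.float64(-0.06370479298062784))]
74 origin [0.5138 0.1306] button -0.049099753224964356 -0.0007523443086787339 lips [(np.float64(0.016677480618174652), np.float64(0.06190558023359295)), (np.float64(0.0156433018831372), np.float64(-0.06364301782446588))]
```

View pics/c.png

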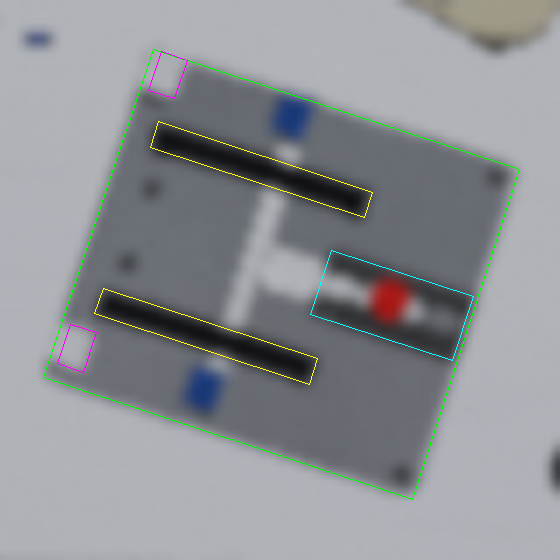

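The model overlay fits: clamp origin (0.5136, 0.1307), yaw about 73.7°. The button is at x≈−49, so the opening is about 22 mm and the gap between the lips about 44 mm. That is too narrow for the battery, so I'll open the jaw first.

>>> {"name": "move_arm", "arguments": {
  "targets": [
    [[0.68,-0.94,0,0,0,0,0.1],[0.68,-0.94,0,0,0,0,0.1],[0.68,-0.94,0,0,0,0,0.1],[0.68,-0.94,0,0,0,0,0.1],[0.68,-0.94,0,0,0,0,0.1],[0.68,-0.94,0,0,0,0,0.1],[0.68,-0.94,0,0,0,0,0.1],[0.68,-0.94,0,0,0,0,0.1],[0.68,-0.94,0,0,0,0,0.1],[0.68,-0.94,0,0,0,0,0.1]]
  ],
  "newtons": 40
}}

```text
clock: 3.0
ee_pos: [0.332, 0.316, 0.4049]
orientation: [0.446, 3.109, 0.001]
contact_force: [1.2, 0.1, -0.4]
width: 0.0471
grip_force: 0.0
```

>>> {"name": "move_arm", "arguments": {
  "targets": [
    [[0.68,-0.94,-0.5,0,0,0,0.1],[0.68,-0.94,-0.5,0,0,0,0.1],[0.68,-0.94,-0.5,0,0,0,0.1],[0.68,-0.94,-0.5,0,0,0,0.1],[0.68,-0.94,-0.5,0,0,0,0.1],[0.68,-0.94,-0.5,0,0,0,0.1],[0.68,-0.94,-0.5,0,0,0,0.1],[0.68,-0.94,-0.5,0,0,0,0.1],[0.68,-0.94,-0.5,0,0,0,0.1],[0.6,-0.9,-0.5,0,0,0,0.1]]
  ]
}}

```text
clock: 4.25
ee_pos: [0.5004, 0.082, 0.2795]
orientation: [0.446, 3.109, 0.0]
contact_force: [-0.5, 0.3, 0.3]
width: 0.0469
grip_force: 0.0
```

>>> {"name": "move_arm", "arguments": {
  "targets": [
    [[0,0,-0.5,0,0,0,0.1],[0,0,0,0,0,0,0.1]]
  ]
}}

```text
clock: 4.5
ee_pos: [0.4987, 0.083, 0.2662]
orientation: [-0.446, -3.106, 0.001]
contact_force: [-0.6, 0.2, 0.2]
width: 0.0473
grip_force: 0.0
```

>>> {"name": "move_arm", "arguments": {
  "targets": [
    [[0.05,0,-0.8,0,0,0,0.1],[0,0,-0.8,0,0,0,0.1],[0,0,-0.6,0,0,0,0.1],[0,0,-0.25,0,0,0,0.1],[0,0,0,0,0,0,0.1]]
  ]
}}

```text
clock: 5.12
ee_pos: [0.5007, 0.0831, 0.2058]
orientation: [-0.445, -3.109, 0.0]
contact_force: [0.1, 0.4, -0.4]
width: 0.0468
grip_force: 0.0
```

```bash
python3 - <<'E'
from h import *
s=ctrl.capture('side');t=ctrl.capture('top')
z=lambda f,a:cv2.resize(f[a[1]:a[1]+56,a[0]:a[0]+56,::-1],(400,400),interpolation=cv2.INTER_CUBIC)
cv2.imwrite('pics/d.png',np.hstack([z(s['frame'],(235,180)),z(t['frame'],(245,175))]))
E
```

```text
(no output)
```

View pics/d.png

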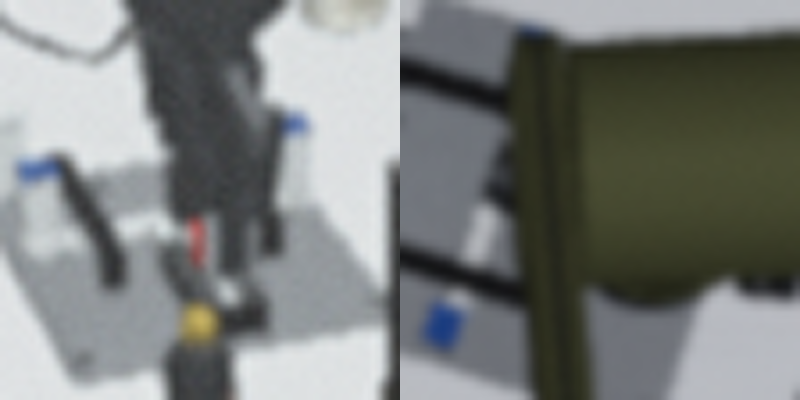

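The side view shows the red cap between the two fingers, at about (197,240), and the top view is blocked by the arm. I'll pinch it now.

>>> {"name": "move_arm", "arguments": {
  "targets": [
    [[0,0,0,0,0,0,-0.3],[0,0,0,0,0,0,-0.6],[0,0,0,0,0,0,-0.8],[0,0,0,0,0,0,-0.8],[0,0,0,0,0,0,-0.8]]
  ],
  "newtons": 40
}}

```text
clock: 5.85
ee_pos: [0.5012, 0.083, 0.2066]
orientation: [0.446, 3.108, 0.001]
contact_force: [0.9, 1.8, 5.3]
width: 0.0152
grip_force: 39.0
```

>>> {"name": "move_arm", "arguments": {
  "targets": [
    [[0,0,-0.1,0,0,0,-0.8],[0,0,0,0,0,0,-0.8]]
  ]
}}

```text
clock: 6.1
ee_pos: [0.5012, 0.0829, 0.2045]
orientation: [0.446, 3.108, 0.001]
contact_force: [-1.6, 0.9, 9.4]
width: 0.0152
grip_force: 39.4
```

>>> {"name": "move_arm", "arguments": {
  "targets": [
    [[-0.04,-0.14,0,0,0,0,-0.8],[-0.04,-0.14,0,0,0,0,-0.8],[0,0,0,0,0,0,-0.8]]
  ]
}}

```text
clock: 6.48
ee_pos: [0.4991, 0.0757, 0.2045]
orientation: [0.446, 3.108, 0.0]
contact_force: [-1.6, -0.4, 10.3]
width: 0.0151
grip_force: 39.3
```

>>> {"name": "move_arm", "arguments": {
  "targets": [
    [[-0.06,-0.2,0,0,0,0,-0.8],[-0.06,-0.2,0,0,0,0,-0.8],[-0.06,-0.2,0,0,0,0,-0.8],[0,0,0,0,0,0,-0.8]]
  ]
}}

```text
clock: 6.98
ee_pos: [0.4947, 0.0607, 0.2045]
orientation: [0.446, 3.108, 0.001]
contact_force: [-1.2, 0.7, 8.8]
width: 0.0152
grip_force: 39.4
```

>>> {"name": "move_arm", "arguments": {
  "targets": [
    [[-0.02,-0.08,0,0,0,0,-0.8],[0,0,0,0,0,0,-0.8]]
  ]
}}

```text
clock: 7.22
ee_pos: [0.4945, 0.0599, 0.2046]
orientation: [0.448, 3.107, 0.005]
contact_force: [-0.8, 7.8, 8.2]
width: 0.0148
grip_force: 39.4
```

>>> {"name": "move_arm", "arguments": {
  "targets": [
    [[0.01,0.05,0,0,0,0,-0.8],[0,0,0.15,0,0,0,-0.8],[0,0,0.17,0,0,0,-0.8],[0,0,0,0,0,0,-0.8]]
  ]
}}

```text
clock: 7.72
ee_pos: [0.4945, 0.0604, 0.2119]
orientation: [0.446, 3.108, 0.002]
contact_force: [1.2, 4.8, 3.0]
width: 0.0151
grip_force: 40.3
```

>>> {"name": "move_arm", "arguments": {
  "targets": [
    [[0,0,0,0,0,0,-0.3],[0,0,0,0,0,0,0.1],[0,0,0,0,0,0,0.1],[0,0,0.8,0,0,0,0.1],[0,0,1,0,0,0,0.1],[0,0,0.6,0,0,0,0.3]]
  ]
}}

```text
clock: 8.48
ee_pos: [0.4942, 0.0599, 0.2723]
orientation: [0.446, 3.109, -0.0]
contact_force: [1.0, -0.5, 0.0]
width: 0.0553
grip_force: 0.0
```

```bash
python3 m.py | tail -3; python3 - <<'E'
from h import *
t=ctrl.capture('top');s=ctrl.capture('side')
im=cv2.resize(t['frame'][175:255,120:200,::-1],(560,560),interpolation=cv2.INTER_CUBIC)
def box(p,L,W,col,z):
    a=p[2];e=np.array([np.cos(a),np.sin(a)]);g=np.array([-e[1],e[0]])
    q=[((proj(t,[*(np.array(p[:2])+e*x*L/2+g*y*W/2),z])-[120,175]+.5)*7).astype(int) for x,y in((1,1),(1,-1),(-1,-1),(-1,1))]
    cv2.polylines(im,[np.array(q)],True,col,1)
p=[.471,.4381,1.2223]; box(p,.046,.205,(0,255,0),.019); box(p,.095,.022,(255,0,255),.012)
cv2.imwrite('pics/e.png',im)
E
```

```text
[261.9498, 232.3297,  38.    ],
       [267.8118, 191.2878, 137.    ],
       [290.6238, 220.0925,  60.    ]])}Traceback (most recent call last):
  File "m.py", line 28, in <module>
    print('button',tri(C['top'],F['top']['red'][0,:2],C['side'],F['side']['red'][0,:2]))
                                ~~~~~~~~~~~~~~~^^^^^^
IndexError: too many indices for array: array is 1-dimensional, but 2 were indexed
```

View pics/e.png

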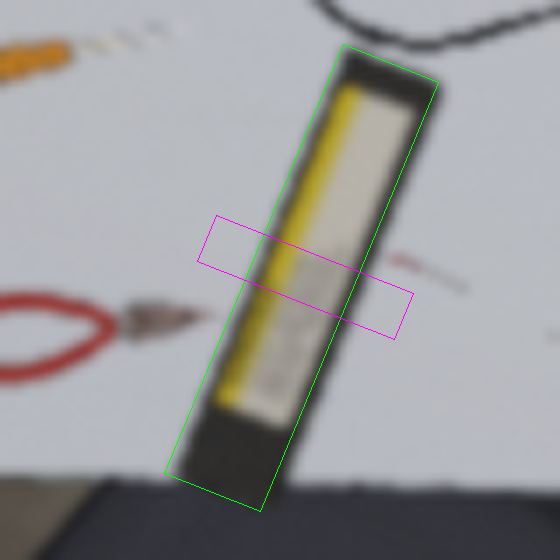

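```bash
cat > e.py <<'E'
from h import *
np.set_printoptions(precision=4,suppress=True)
t=ctrl.capture('top'); f=np.mean([t['frame']]+[ctrl.capture('top')['frame'] for _ in range(2)],0)
g=f.mean(2)
import sys
def edges(rows,x0,x1):
    L,R=[],[]
    for v in rows:
        w=g[v,x0:x1]; i=np.nonzero(w<115)[0]
        if len(i)==0: continue
        a=i[0]; b=i[-1]
        L.append((x0+a-1+(w[a-1]-115)/(w[a-1]-w[a]),v)); R.append((x0+b+(115-w[b])/(w[b+1]-w[b]),v))
    return np.array(L),np.array(R)
if __name__=='__main__':
    L,R=edges(range(187,240),150,190)
    out=[]
    for nm,P,z in(('L',L,.019),('R',R,.019)):
        W=np.array([atz(t,u,v,z)[:2] for u,v in P])
        k=np.polyfit(W[:,0],W[:,1],1)
        for _ in range(3):
            r=W[:,1]-np.polyval(k,W[:,0]); ok=abs(r)<.003; k=np.polyfit(W[ok,0],W[ok,1],1)
        print(nm,k,np.degrees(np.arctan(k[0]))+90,ok.sum(),len(ok),r.std()); out.append(k)
    # far end along axis
    k=np.mean(out,0); ax=np.array([1,k[0]]);ax/=np.linalg.norm(ax)
    p=np.array([.47,np.polyval(k,.47)]); s=np.arange(.05,.16,.001)
    pr=[cv2.getRectSubPix(g.astype(np.float32),(1,1),tuple(map(float,proj(t,[*(p+ax*q),.019]))))[0,0] for q in s]
    e=s[np.nonzero(np.array(pr)>115)[0]]; e=e[e>.08][0]
    print('far end',p+ax*e,'centre',p+ax*(e-.1025),'width',abs(out[0][1]-out[1][1]+(out[0][0]-out[1][0])*.47)*ax[0])
    pr2=[int(g[tuple(np.round(proj(t,[*(p-ax*q),.019])[::-1]).astype(int))]) for q in np.arange(.08,.13,.004)]; print(pr2)
E
python3 e.py
```

```text
L [-0.3497  0.6236] 70.72333223978309 46 53 0.0026568354606877685
R [-0.3515  0.5751] 70.63089148203679 53 53 0.00036887255789457235
far end [0.5455 0.4081] centre [0.4488 0.442 ] width 0.04660706715291312
[44, 45, 45, 45, 44, 47, 51, 53, 53, 53, 53, 53, 53]
```

```bash
sed -i 's/^    e=s\[.*$/    pr=np.array(pr); i=np.nonzero(pr<115)[0][-1]; e=s[i]+.0005/' e.py; sed -i "s/print('far end'/print(pr.astype(int)[20:80:3],'far end'/" e.py; python3 e.py
```

```text
L [-0.3498  0.6237] 70.71840236116344 46 53 0.0026597039076328463
R [-0.3515  0.5751] 70.63098798709652 53 53 0.0003704853231512238
[176 176 176 174 164 133  84  55  46  50  77 126 159 146 103 126 167 183
 187 188] far end [0.5771 0.397 ] centre [0.4804 0.4309] width 0.046610067687518304
[44, 45, 45, 45, 44, 47, 51, 53, 53, 54, 53, 53, 53]
```

Re-fitting the edges puts the battery centre at (0.470, 0.4346), yaw 70.7°. The cutters' tip is at crop (207,315), about 31 mm along from the grasp line, so the fingers clear it.

>>> {"name": "move_arm", "arguments": {
  "targets": [
    [[-0.06,1,0,0,0,-0.07,0.6],[-0.06,1,0,0,0,-0.07,0.6],[-0.06,1,0,0,0,-0.07,0.6],[-0.06,1,0,0,0,-0.07,0.6],[-0.06,1,0,0,0,-0.07,0.6],[-0.06,1,0,0,0,-0.06,0.6],[-0.06,1,0,0,0,-0.06,0.6],[-0.06,1,0,0,0,-0.06,0.6],[-0.06,1,0,0,0,-0.06,0.6],[-0.06,1,0,0,0,-0.06,0.6]]
  ]
}}

```text
clock: 10.52
ee_pos: [0.479, 0.3109, 0.2714]
orientation: [0.527, 3.097, -0.0]
contact_force: [-1.4, 0.2, -0.1]
width: 0.0684
grip_force: 0.0
```

>>> {"name": "move_arm", "arguments": {
  "targets": [
    [[-0.06,1,0,0,0,0,0.6],[-0.06,1,0,0,0,0,0.6],[-0.06,1,-0.5,0,0,0,0.6],[-0.06,1,-0.5,0,0,0,0.6],[-0.06,1,-0.5,0,0,0,0.6],[0,0,-0.7,0,0,0,0.6],[0,0,0,0,0,0,0.6]]
  ]
}}

```text
clock: 11.4
ee_pos: [0.4705, 0.4343, 0.2138]
orientation: [-0.525, -3.094, 0.007]
contact_force: [-0.3, -0.4, 0.3]
width: 0.0684
grip_force: 0.0
```

>>> {"name": "move_arm", "arguments": {
  "targets": [
    [[0,0,-0.7,0,0,0,0.6],[0,0,-0.6,0,0,0,0.6],[0,0,-0.4,0,0,0,0.6],[0,0,0,0,0,0,0.6],[0,0,0,0,0,0,0.2],[0,0,0,0,0,0,-0.1],[0,0,0,0,0,0,-0.1],[0,0,0,0,0,0,-0.1]]
  ],
  "newtons": 50
}}

```text
clock: 12.4
ee_pos: [0.4722, 0.4358, 0.1751]
orientation: [0.526, 3.095, 0.004]
contact_force: [0.5, 1.7, 6.3]
width: 0.0449
grip_force: 54.3
```

>>> {"name": "move_arm", "arguments": {
  "targets": [
    [[0,0,0.2,0,0,0,-0.1],[0,0,0.5,0,0,0,-0.1],[0,0,0.9,0,0,0,-0.1],[0,0,0.9,0,0,0,-0.1],[0,0,0.9,0,0,0,-0.1],[0,0,0,0,0,0,-0.1]]
  ]
}}

```text
clock: 13.15
ee_pos: [0.472, 0.4353, 0.2609]
orientation: [0.526, 3.095, 0.004]
contact_force: [0.4, 0.6, -3.2]
width: 0.0451
grip_force: 53.3
```

```bash
python3 - <<'E'
from h import *
s=ctrl.capture('side');t=ctrl.capture('top')
z=lambda f,a:cv2.resize(f[a[1]:a[1]+75,a[0]:a[0]+75,::-1],(400,400),interpolation=cv2.INTER_CUBIC)
cv2.imwrite('pics/f.png',np.hstack([z(s['frame'],(175,140)),z(t['frame'],(228,168))]))
E
```

```text
(no output)
```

View pics/f.png

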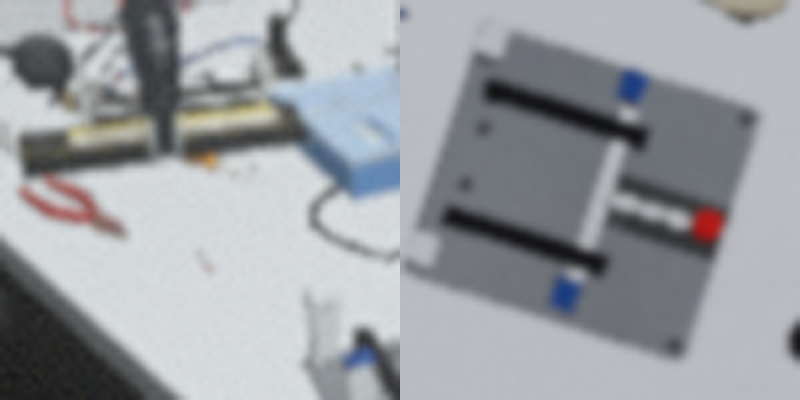

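The battery is held level: in the side crop it spans (20,150) to (300,125). In the top crop the jaw is fully open, with the button at (708,224). Next I carry it to the clamp.

>>> {"name": "move_arm", "arguments": {
  "targets": [
    [[0.18,-0.9,0,0,0,0.07,-0.1],[0.18,-0.9,0,0,0,0.07,-0.1],[0.18,-0.9,0,0,0,0.07,-0.1],[0.18,-0.9,0,0,0,0.07,-0.1],[0.18,-0.9,0,0,0,0.07,-0.1],[0.18,-0.9,0,0,0,0.06,-0.1],[0.18,-0.9,0,0,0,0.06,-0.1],[0.18,-0.9,0,0,0,0.06,-0.1],[0.18,-0.9,0,0,0,0.06,-0.1],[0.18,-0.9,0,0,0,0.06,-0.1]]
  ]
}}

```text
clock: 14.5
ee_pos: [0.5159, 0.2091, 0.2575]
orientation: [-0.445, -3.107, 0.002]
contact_force: [-0.3, 0.9, -3.5]
width: 0.0448
grip_force: 53.3
```

>>> {"name": "move_arm", "arguments": {
  "targets": [
    [[0.18,-0.8,0,0,0,0,-0.1],[0.18,-0.7,0,0,0,0,-0.1],[0,-0.2,0,0,0,0,-0.1],[0,0,0,0,0,0,-0.1],[0,0,0,0,0,0,-0.1]]
  ]
}}

```text
clock: 15.12
ee_pos: [0.5255, 0.1681, 0.259]
orientation: [-0.445, -3.11, -0.001]
contact_force: [0.2, 0.2, -3.5]
width: 0.0445
grip_force: 53.3
```

```bash
python3 - <<'E'
from h import *
s=ctrl.capture('side');t=ctrl.capture('top')
im=cv2.resize(t['frame'][155:245,215:305,::-1],(500,500),interpolation=cv2.INTER_CUBIC)
p=ctrl.sense(); print(p['ee_pos'],p['orientation'])
c=np.array([*p['ee_pos'][:2],0]); a=np.radians(73.7); ex=np.array([np.cos(a),np.sin(a),0]); ey=np.array([-ex[1],ex[0],0])
c=c+ey*.0016; zt=p['ee_pos'][2]-.175+.019; k=500/90
q=[((proj(t,c+ex*x*.023+ey*y*.1025+[0,0,zt])-[215,155]+.5)*k).astype(int) for x,y in((1,1),(1,-1),(-1,-1),(-1,1))]
cv2.polylines(im,[np.array(q)],True,(0,255,0),1)
cv2.imwrite('pics/g.png',im)
E
```

```text
[0.5254551  0.1681827  0.25903336] [4.44566068e-01 3.10982647e+00 3.89870224e-04]
```

View pics/g.png

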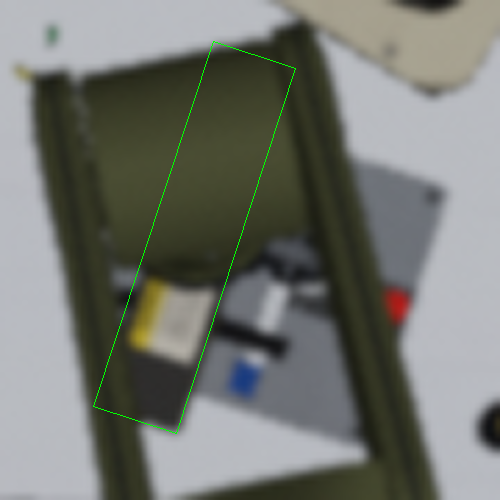

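The model outline matches the part of the battery I can see, with its near end at about (178,432). Lowering it onto the rails.

>>> {"name": "move_arm", "arguments": {
  "targets": [
    [[0,-0.04,-0.6,0,0,0,-0.1],[0,0,-0.6,0,0,0,-0.1],[0,0,-0.5,0,0,0,-0.1],[0,0,-0.2,0,0,0,-0.1],[0,0,-0.1,0,0,0,-0.1],[0,0,0,0,0,0,-0.1]]
  ]
}}

```text
clock: 15.98
ee_pos: [0.5258, 0.1666, 0.2089]
orientation: [0.446, 3.11, 0.0]
contact_force: [-0.6, -0.6, -4.6]
width: 0.0451
grip_force: 53.2
```

>>> {"name": "move_arm", "arguments": {
  "targets": [
    [[0,0,-0.1,0,0,0,-0.1],[0,0,-0.06,0,0,0,-0.1],[0,0,0,0,0,0,-0.1]]
  ]
}}

```text
clock: 16.35
ee_pos: [0.5257, 0.1666, 0.2052]
orientation: [0.446, 3.109, 0.0]
contact_force: [0.4, -0.7, -3.6]
width: 0.0449
grip_force: 53.3
```

>>> {"name": "move_arm", "arguments": {
  "targets": [
    [[0,0,-0.06,0,0,0,-0.1],[0,0,0,0,0,0,-0.1]]
  ]
}}

```text
clock: 16.6
ee_pos: [0.5256, 0.1666, 0.2051]
orientation: [0.446, 3.109, 0.001]
contact_force: [-3.9, -1.2, 8.8]
width: 0.0449
grip_force: 54.7
```

>>> {"name": "move_arm", "arguments": {
  "targets": [
    [[0,0,-0.06,0,0,0,-0.1],[0,0,0,0,0,0,-0.1]]
  ]
}}

```text
clock: 16.85
ee_pos: [0.5255, 0.1666, 0.205]
orientation: [0.446, 3.108, 0.001]
contact_force: [-6.1, -1.8, 19.8]
width: 0.0449
grip_force: 56.0
```

>>> {"name": "move_arm", "arguments": {
  "targets": [
    [[0,0,0.08,0,0,0,-0.1],[0,0,0,0,0,0,0.2],[0,0,0,0,0,0,0.4],[0,0,0,0,0,0,0.4],[0,0,0.5,0,0,0,0.4],[0,0,0.9,0,0,0,0.4],[0,0,0.9,0,0,0,0.4],[0,0,0.4,0,0,0,0.4]]
  ]
}}

```text
clock: 17.85
ee_pos: [0.5261, 0.1667, 0.2734]
orientation: [0.445, 3.107, 0.002]
contact_force: [0.0, 0.2, 0.6]
width: 0.0598
grip_force: 0.0
```

>>> {"name": "move_arm", "arguments": {
  "targets": [
    [[-0.3,-1,0,0,0,0,0.1],[-0.3,-1,0,0,0,0,0.1],[-0.3,-1,0,0,0,0,0.1],[-0.3,-1,0,0,0,0,0.1],[-0.3,-1,0,0,0,0,0.1],[-0.3,-1,0,0,0,0,0.1],[-0.3,-1,0,0,0,0,0.1],[-0.3,-1,0,0,0,0,0.1],[-0.3,-1,0,0,0,0,0.1],[-0.3,-1,0,0,0,0,0.1]]
  ]
}}

```text
clock: 19.1
ee_pos: [0.4502, -0.0842, 0.2715]
orientation: [-0.446, -3.11, -0.0]
contact_force: [0.4, -0.1, -0.7]
width: 0.0467
grip_force: 0.0
```

```bash
cat > v.py <<'E'
from h import *
import sys
s=ctrl.capture('side');t=ctrl.capture('top')
k=400/75
im=cv2.resize(t['frame'][165:240,222:297,::-1],(400,400),interpolation=cv2.INTER_CUBIC)
a=np.radians(73.7); ex=np.array([np.cos(a),np.sin(a),0]); ey=np.array([-ex[1],ex[0],0]); o=np.array([.5136,.1307,0])
bx=float(sys.argv[1])
q=[((proj(t,o+ex*(bx+x*23)/1e3+ey*y*.1025+[0,0,.049])-[222,165]+.5)*k).astype(int) for x,y in((1,1),(1,-1),(-1,-1),(-1,1))]
cv2.polylines(im,[np.array(q)],True,(0,255,0),1)
cv2.imwrite(sys.argv[2],np.hstack([im,cv2.resize(s['frame'][170:245,222:297,::-1],(400,400),interpolation=cv2.INTER_CUBIC)]))
E
python3 v.py 38 pics/i.png
```

```text
(no output)
```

View pics/i.png

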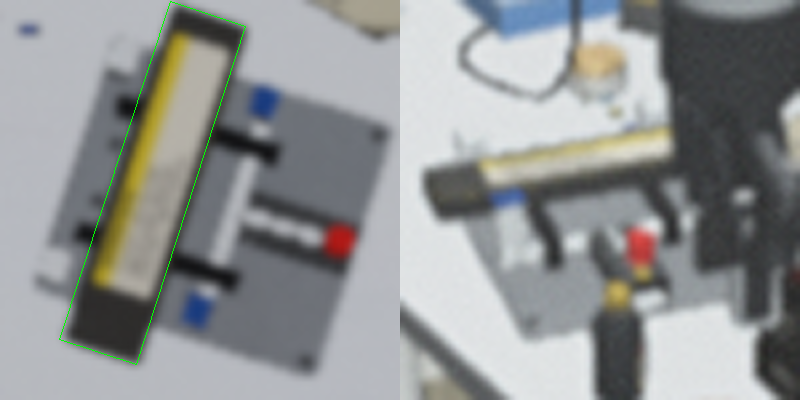

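The battery sits squarely between the lips and matches the centred outline to about 1 mm, near end at (138,360). The button is up at the far hole. Now I pinch it again.

>>> {"name": "move_arm", "arguments": {
  "targets": [
    [[0.3,1,0,0,0,0,0.1],[0.3,1,0,0,0,0,0.1],[0.3,1,0,0,0,0,0.1],[0.3,1,0,0,0,0,0.1],[0.3,1,0,0,0,0,0.1],[0.27,0.78,0,0,0,0,0.1],[0,0,-0.4,0,0,0,0.1],[0,0,0,0,0,0,0.1]]
  ]
}}

```text
clock: 20.2
ee_pos: [0.4939, 0.0612, 0.2603]
orientation: [-0.444, -3.107, 0.001]
contact_force: [0.2, 0.0, 0.0]
width: 0.0471
grip_force: 0.0
```

>>> {"name": "move_arm", "arguments": {
  "targets": [
    [[0,0,-0.8,0,0,0,0.1],[0,0,-0.8,0,0,0,0.1],[0,0,-0.4,0,0,0,0.1],[0,0,0,0,0,0,0.1],[0,0,0,0,0,0,-0.3],[0,0,0,0,0,0,-0.6],[0,0,0,0,0,0,-0.8],[0,0,0,0,0,0,-0.8],[0,0,0,0,0,0,-0.8]]
  ],
  "newtons": 40
}}

```text
clock: 21.32
ee_pos: [0.4952, 0.061, 0.2118]
orientation: [0.445, 3.109, 0.0]
contact_force: [0.7, -1.7, 2.3]
width: 0.0152
grip_force: 39.0
```

>>> {"name": "move_arm", "arguments": {
  "targets": [
    [[0,0,-0.16,0,0,0,-0.8],[0,0,-0.16,0,0,0,-0.8],[0,0,0,0,0,0,-0.8]]
  ]
}}

```text
clock: 21.7
ee_pos: [0.4953, 0.0612, 0.2045]
orientation: [0.446, 3.108, 0.001]
contact_force: [-1.8, -0.2, 15.1]
width: 0.0148
grip_force: 40.2
```

>>> {"name": "move_arm", "arguments": {
  "targets": [
    [[0.04,0.14,0,0,0,0,-0.8],[0.04,0.14,0,0,0,0,-0.8],[0,0,0,0,0,0,-0.8]]
  ]
}}

```text
clock: 22.08
ee_pos: [0.4974, 0.0685, 0.2045]
orientation: [0.446, 3.108, 0.001]
contact_force: [-1.0, 0.0, 14.1]
width: 0.015
grip_force: 40.2
```

>>> {"name": "move_arm", "arguments": {
  "targets": [
    [[0.05,0.16,0,0,0,0,-0.8],[0.05,0.16,0,0,0,0,-0.8],[0.05,0.16,0,0,0,0,-0.8],[0.05,0.16,0,0,0,0,-0.8],[0.03,0.12,0,0,0,0,-0.8],[0,0,0,0,0,0,-0.8]]
  ]
}}

```text
clock: 22.82
ee_pos: [0.5028, 0.0871, 0.2045]
orientation: [0.445, 3.109, -0.0]
contact_force: [-1.2, -2.0, 14.9]
width: 0.015
grip_force: 40.3
```

>>> {"name": "move_arm", "arguments": {
  "targets": [
    [[0.02,0.09,0,0,0,0,-0.8],[0.02,0.08,0,0,0,0,-0.8],[0,0,0,0,0,0,-0.8]]
  ]
}}

```text
clock: 23.2
ee_pos: [0.5039, 0.0912, 0.2045]
orientation: [0.445, 3.108, -0.0]
contact_force: [-1.2, -2.1, 16.2]
width: 0.0155
grip_force: 40.3
```

>>> {"name": "move_arm", "arguments": {
  "targets": [
    [[0,0,0.1,0,0,0,-0.8],[0,0,0.1,0,0,0,-0.8],[0,0,0,0,0,0,-0.8]]
  ]
}}

```text
clock: 23.58
ee_pos: [0.5039, 0.0912, 0.2086]
orientation: [0.445, 3.109, -0.0]
contact_force: [1.2, -2.9, 4.6]
width: 0.015
grip_force: 39.3
```

>>> {"name": "move_arm", "arguments": {
  "targets": [
    [[0,0,0.1,0,0,0,-0.8],[0,0,0.02,0,0,0,-0.8],[0,0,0,0,0,0,-0.8]]
  ]
}}

```text
clock: 23.95
ee_pos: [0.5039, 0.0912, 0.2115]
orientation: [0.446, 3.109, -0.0]
contact_force: [1.9, -3.7, 2.2]
width: 0.0154
grip_force: 39.1
```

>>> {"name": "move_arm", "arguments": {
  "targets": [
    [[0.02,0.06,0,0,0,0,-0.8],[0,0,0,0,0,0,-0.8]]
  ]
}}

```text
clock: 24.2
ee_pos: [0.5043, 0.0925, 0.2114]
orientation: [0.445, 3.109, -0.001]
contact_force: [2.7, -3.8, 3.2]
width: 0.0151
grip_force: 39.2
```

>>> {"name": "move_arm", "arguments": {
  "targets": [
    [[0.02,0.06,0,0,0,0,-0.8],[0,0,0,0,0,0,-0.8]]
  ]
}}

```text
clock: 24.45
ee_pos: [0.5044, 0.0931, 0.2114]
orientation: [-0.443, -3.11, 0.005]
contact_force: [1.8, -9.8, 4.3]
width: 0.0155
grip_force: 39.3
```

The button resists being pushed further, so it is locked in the hole. I'll release, back away and check.

>>> {"name": "move_arm", "arguments": {
  "targets": [
    [[-0.02,-0.08,0,0,0,0,-0.8],[0,0,0,0,0,0,-0.3],[0,0,0,0,0,0,0.1],[0,0,0,0,0,0,0.1],[0,0,0.8,0,0,0,0.1],[0,0,1,0,0,0,0.1],[0,0,0.8,0,0,0,0.1]]
  ]
}}

```text
clock: 25.32
ee_pos: [0.5038, 0.0926, 0.277]
orientation: [-0.445, -3.109, -0.0]
contact_force: [1.3, 0.7, 1.0]
width: 0.0471
grip_force: 0.0
```

>>> {"name": "move_arm", "arguments": {
  "targets": [
    [[-0.3,-1,0,0,0,0,0.1],[-0.3,-1,0,0,0,0,0.1],[-0.3,-1,0,0,0,0,0.1],[-0.3,-1,0,0,0,0,0.1],[-0.3,-1,0,0,0,0,0.1],[-0.3,-1,0,0,0,0,0.1],[-0.2,-1,0,0,0,0,0.1],[0,0,0,0,0,0,0.1]]
  ]
}}

```text
clock: 26.32
ee_pos: [0.4537, -0.0835, 0.2763]
orientation: [-0.45, -3.109, -0.0]
contact_force: [0.8, 0.6, -0.3]
width: 0.0466
grip_force: 0.0
```

```bash
python3 v.py 49.3 pics/j.png; python3 m.py 2>&1 | grep -E "button|lips|Error"
```

```text
button (array([0.5032, 0.0906, 0.0465]), np.float64(0.00131487505421334))
    L=[tri(C['top'],tb[i,:2],C['side'],sb[i,:2]) for i in(0,1)]; print('lips',L)
IndexError: index 1 is out of bounds for axis 0 with size 1
```

View pics/j.png

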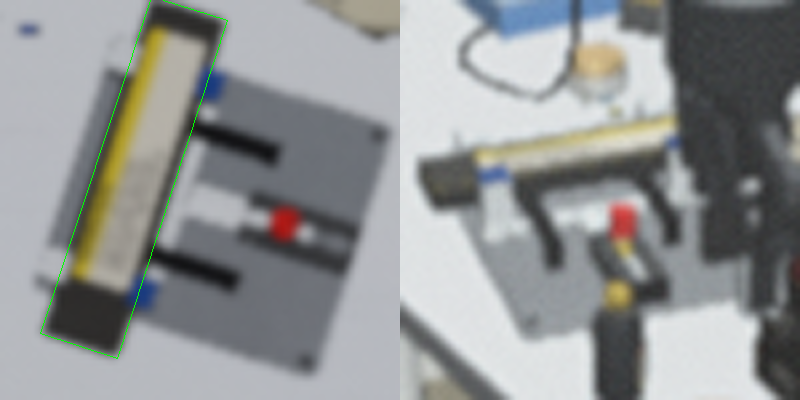

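The jaw is locked at about 16 mm, the button is up (z rose about 6 mm) and the blue lips overlap the battery. I'll use the last picture to zoom in on the fence lips.

```bash
python3 - <<'E'
from h import *
t=ctrl.capture('top'); f=np.mean([t['frame']]+[ctrl.capture('top')['frame'] for _ in range(5)],0).astype(np.uint8)
a=np.radians(73.7); ex=np.array([np.cos(a),np.sin(a),0]); ey=np.array([-ex[1],ex[0],0]); o=np.array([.5136,.1307,0])
k=14;im=cv2.resize(f[165:205,228:268,::-1],None,fx=k*10//14,fy=k*10//14,interpolation=cv2.INTER_CUBIC);
def crop(u,v):
    im=cv2.resize(f[v:v+28,u:u+28,::-1],None,fx=k,fy=k,interpolation=cv2.INTER_CUBIC)
    def line(p,q,z,col):
        P=[tuple(((proj(t,o+ex*x/1e3+ey*y/1e3+[0,0,z/1e3])-[u,v]+.5)*k).astype(int).tolist()) for x,y in(p,q)]; cv2.line(im,*P,col,1)
    for s in(1,-1): line((68,s*54),(68,s*72),56,(255,0,255)); 
    line((73,-110),(73,110),49,(0,255,0)); line((26.5,-110),(26.5,110),49,(0,255,0))
    return im
cv2.imwrite('pics/k.png',np.hstack([crop(238,163),crop(226,205)]))
# profile of brightness along clamp x across the battery at plain y, and through fence lips
g=f.mean(2)
for y in(-85,-63,-48,48,63,85):
    z=49 if y in(-85,-48,48,85) else 56
    print(y,[int(cv2.getRectSubPix(g.astype(np.float32),(1,1),tuple(map(float,proj(t,o+ex*x/1e3+ey*y/1e3+[0,0,z/1e3]))))[0,0]) for x in range(56,92,3)])
E
```

```text
-85 [112, 102, 92, 78, 74, 103, 151, 180, 186, 186, 186, 186]
-63 [158, 140, 125, 122, 142, 167, 179, 181, 180, 178, 178, 183]
-48 [159, 142, 125, 105, 81, 66, 83, 100, 107, 127, 158, 178]
48 [140, 121, 97, 82, 68, 75, 98, 113, 117, 131, 159, 179]
63 [139, 124, 109, 110, 135, 163, 179, 181, 181, 179, 179, 184]
85 [44, 44, 45, 45, 60, 105, 153, 178, 183, 184, 185, 185]
```

View pics/k.png

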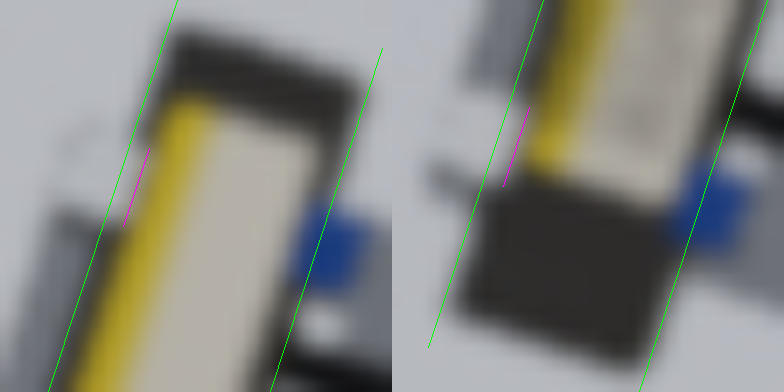

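Both white fence lips cover the battery's left edge, near the magenta lines at (137,185) and (517,150). Both blue lips cover its right edge at (320,240) and (690,205). Handing in.

```bash
python3 -c "
from plant import ctrl
print(ctrl.hand_in())"
```

```text
the job is handed in; nothing more can be done
None
```

The battery lies flat on the rails, label up and centred to about 1 mm, with the jaw locked in the second hole and both edges under the lips; the job was handed in at about 27 s, and the verdict was not shown.

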